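# Load the spray tray and hold it over the drip pan

### The job

Set the bare wooden ball foot from the sanding stand on the empty pipe seat of the spray tray, so that the tray carries the pair. Then lift the tray by its upright handle, carry it without tipping it, and hold it level, lengthways over the middle of the paper-lined drip pan, a hand's breadth or two above the pan's rim, so that I can spray them. Finish while still holding the tray steady there; do not drop either ball, and leave the lacquer tin, aerosol can, tape roll and sanding block where they stand.

Things in the scene. Friction and masses are not known exactly. Their poses are not given: they have to be found in the camera images.
- tray: spray tray, loose, about 0.28 kg: plywood board 250 x 110 x 9 mm flat on the bench, a 28 x 28 mm square upright wooden handle in its middle (sides parallel to the board's, top 115 mm above the underside; its lowest 29 mm are 60 mm wide along y), a grey pipe seat near each end. Origin: centre of the underside; x along the 250 mm length, y across, z up
- handle_top (a point): centre of the top face of the tray's handle, 115 mm above the tray's underside
- seat_full (a point): mouth centre of the pipe seat that already carries a ball, at x = +85 mm on the tray, 29 mm above its underside. Upright pipe, 26 mm outside, 21 mm inside diameter, 20 mm tall; a ball rests loose on its inner edge, ball centre 22.7 mm above the mouth, and rolls off if the tray tips about 25 degrees
- seat_empty (a point): centre of the mouth of the same kind of pipe seat, empty, at x = -85 mm on the tray, 29 mm above its underside
- ball_seated: turned wooden ball foot, 50 mm diameter, about 46 g (varies), with a small dark dowel-hole mark, sitting loose on the tray's seat_full. Origin: the ball's centre; its axes turn with it as it rolls
- ball_loose: an equal 50 mm ball foot, sitting loose on the sanding stand with its centre 60.7 mm above the bench. Origin: the ball's centre; its axes turn with it
- stand: sanding stand, loose, 0.18 kg: a wooden block 70 x 70 x 18 mm with an upright grey pipe in its middle, of the same kind as the tray's seats (26 mm outside, 21 mm inside), its mouth 38 mm above the bench. Origin: centre of the underside; z up
- pan: drip pan, fixed to the bench: an open sheet-steel pan 320 x 200 mm, 40 mm high, walls 3 mm, lined with brown paper. Origin: centre of the underside; x along the 320 mm length, y across, z up
- tape_roll: bystander: roll of masking tape lying flat, 100 mm outside, 76 mm inside, 25 mm high. Origin: centre of the underside
- lacquer_tin: bystander: lacquer tin, 90 mm diameter, 120 mm high, upright. Origin: centre of the underside
- aerosol: bystander: aerosol can, 65 mm diameter, 190 mm high, upright. Origin: centre of the underside
- sanding_block: bystander: cork sanding block 110 x 65 x 30 mm lying flat. Origin: centre of the underside
Mind the look-alikes: they are no part of the job. What is shaped like the ball_loose but red is not meant.

How it is judged:
On the way, in this order (a step that is already met when the one before it is completed fails the run):
1. both balls sit on the tray's two seats, let go, with the tray still on the bench (distance between ball_seated and seat_full below 0.027 m and z of each of ball_seated, ball_loose in the frame of tray above 0.044 m and contact force between the fingers and ball_seated below 0.05 N and distance between ball_loose and seat_empty below 0.027 m and contact force between the fingers and ball_loose below 0.05 N and height (world z) of tray below 0.008 m), for 0.3 s.
2. the tray is lifted clear of the bench with both balls on their seats (distance between ball_seated and seat_full below 0.027 m and z of each of ball_seated, ball_loose in the frame of tray above 0.044 m and contact force between the fingers and ball_seated below 0.05 N and distance between ball_loose and seat_empty below 0.027 m and contact force between the fingers and ball_loose below 0.05 N and height (world z) of tray above 0.05 m), for 0.2 s.
At the end, for the whole second after the job is handed in: The gripper holds the tray still, level within 5 deg, underside 90 to 300 mm above the bench, length within 17 deg of the pan's; both balls rest untouched on their own seats, above the pan, within 60 mm of its long centre line and 140 mm of its short one (distance between ball_seated and seat_full below 0.027 m and z of each of ball_seated, ball_loose in the frame of tray above 0.044 m and contact force between the fingers and ball_seated below 0.05 N and distance between ball_loose and seat_empty below 0.027 m and contact force between the fingers and ball_loose below 0.05 N and x of ball_seated in the frame of pan between -0.14 and 0.14 m and y of ball_seated in the frame of pan between -0.06 and 0.06 m and x of ball_loose in the frame of pan between -0.14 and 0.14 m and y of ball_loose in the frame of pan between -0.06 and 0.06 m and height (world z) of tray between 0.09 and 0.3 m and angle between tray's own z axis and vertical below 0.087 rad and angle between the x axis of tray and the x axis of pan, either way round below 0.3 rad and contact force between the fingers and tray above 1 N and contact force between tray and pan below 0.05 N and linear speed of tray below 0.02 m/s and angular speed of tray below 0.1 rad/s and linear speed of each of ball_seated, ball_loose below 0.03 m/s); the arm keeps its last pose, push and grip.
It fails at once if a ball foot falls to the bench or into the pan (height (world z) of any of ball_loose, ball_seated below 0.036 m).
It fails at once if the tray is tipped by more than 20 degrees (angle between tray's own z axis and vertical above 0.35 rad).
It fails at once if a tin, the tape roll or the sanding block is moved by more than 30 mm (distance of any of tape_roll, lacquer_tin, aerosol, sanding_block from where it was at the start of the episode above 0.03 m).
It also fails if it takes over 69 s, if anything falls off the work surface, if the arm or the gripper's body presses on something with over 40 N, if the wrist force passes 120 N, or if a joint passes its speed limit or range.

### The arm

A 6-joint arm with a two-finger parallel gripper is mounted at the origin on the work surface. World frame = base frame: x ahead of the robot, y to its left, z up, the work surface at z = 0. Lengths are in m, angles in rad, forces in N, time in s.
With the tool pointing down it reaches from about 0.425 to 0.95 m from the base axis. Payload 3.5 kg.
Tool frame: the origin (TCP) lies midway between the tips of the shut fingers; the grasp point (between the pads) lies 19 mm behind it (ctrl.hold_point_z is the distance from the TCP to the grasp point, in m); z points along the fingers, y is the line along which they close (so a half turn about z gives the same grasp; the last joint's range is limited). The gripper opens to 85 mm and grips with 20 to 120 N. Pads are 22 mm wide; open, the fingers measure 114 mm over their backs; the gripper's body (76 mm by 85 mm) begins 54 mm behind the grasp point. The pads swing forward as they close: fully open they stand 13 mm farther back than shut.
Start: joints at [0.999, 0.286, 1.577, -0, 1.279, -0.15], TCP at [0.276, 0.616, 0.231] pointing down, gripper open.
Joint ranges: [-2.77, 2.77], [-0.9, 2.22], [0.21, 2.48], [-1.53, 4.67], [0.24, 2.81], [-2.84, 2.84]. Speed limits (rad/s): [2.79, 2.79, 3.14, 3.14, 3.14, 3.14].

### API

Orientations are given as a unit quaternion [x, y, z, w].
In Python, from plant import readout, cams, sign_off, ctrl gives the robot as it stands. The module is installed in compiled form; this text tells all that it offers.
- The arm moves only by the tool step_arm, never from a script. Its argument "increments" is a list of rows, each a list of 2 entries, a list of its own where there are three numbers: the shift along the world's x, y, z in mm, then the turn, a rotation vector about the world's x, y, z in rad. In form: [[[x, y, z], [rx, ry, rz]], ...]. A call has 1 to 8 rows; each row shifts and turns the commanded pose from where the row before left it; what a row does not reach is not made up. A row lasts 1/12 s, in which the tool goes at most 41.7 mm and 7.16 degrees, less where a joint would pass 70% of its speed; a pose out of reach is approached as far as the arm can. A call is refused whole if a number of a shift passes 41.7 or a number of a turn 0.125, either way. A call with a gripper value outside its range is refused whole. "fingers" is the opening, from -1 (shut) to 1 (fully open), set as the call begins (left out, the last holds). The fingers move at their own pace and stop on an object; "grip_force" is the grip in N (left out, the last holds). Time passes only in rows, so rows that do not move let the fingers close. It gives the time, the measured TCP pose, the force, the opening and the grip force at its end, in the units of the state.
- readout.get_state(): the state, without advancing time (a new reading comes with each control period).
- cams.read_camera(name): name is "side" or "top"; returns the picture (384x512x3 uint8, red, green, blue); there is no depth.
- cams.get_calibration(name): a dict with "fx", "fy", "cx", "cy" (pixels), "eye" and "rotation" of the camera in the world. Camera axes: x right, y up, looking along -z (the intrinsics and any distortion apply to the point x, -y, -z); pixel columns grow to the right and rows downward; lengths in m; the calibration is good to about 2 mm. A picture is of the moment at which its call begins. get_calibration takes no time and is no camera call.
- sign_off(): hands the job in; it is judged then, once.
The state is a dict: "time": time; "qpos": joint angles; "dq": joint speeds; "joint_efforts": joint torques, N m; "eef_pos": TCP position; "tcp_rot": TCP orientation; "contact_force": force on the tool from outside, world axes, zero at the start; "wrist_torque": the same for the moment, N m; "opening": opening from 0.0 (shut) to 1.0 (fully open); "finger_force": force on a finger pad.
Only numpy, scipy, OpenCV 4.12 (cv2) and the standard library are available. Lean on these libraries where they do the work, as an engineer would, in place of code of your own. Each camera call takes 0.05 s, during which the arm holds its last target. There are 200 camera calls.

## Working session

There is one attempt and no reset: what is moved stays moved. The work goes in short steps, Python scripts to look and compute and a tool call to move; the robot and the scene stay as the last step left them, time stands still between calls to the robot, and variables do not carry over. Pictures are saved under pics/ and viewed, at most 10 in all, crops included, and the job is handed in when it is done.

Besides the shell and the picture viewer there is one more tool, called after "Request:" as name(argument=value, ...) on one line, values as JSON. step_arm: Moves the arm, as the interface text tells. Its arguments: {"type":"object","properties":{"increments":{"type":"array","items":{"type":"array"}},"fingers":{"type":"number"},"grip_force":{"type":"number"}},"required":["increments"]}

```bash
mkdir -p pics; python3 - <<'E'
from plant import readout,cams,ctrl
import cv2
for n in("top","side"):
    im=cams.read_camera(n); cv2.imwrite(f"pics/{n}0.png",cv2.cvtColor(im,cv2.COLOR_RGB2BGR)); print(cams.get_calibration(n))
s=readout.get_state();print(s,ctrl.hold_point_z)
E
```

```text
{'fx': 446.1446471095421, 'fy': 446.1446471095421, 'cx': 256.03150961085225, 'cy': 189.00241571027587, 'eye': array([0.37508417, 0.01239784, 1.49324871]), 'rotation': array([-0.0464177 ,  0.04715549,  0.709097  , -0.70199943])}
{'fx': 381.4878184847592, 'fy': 381.4878184847592, 'cx': 253.6455952738297, 'cy': 191.57765845163092, 'eye': array([-0.04801606, -0.67380839,  0.97876957]), 'rotation': array([ 0.36313872, -0.13627533, -0.3485655 ,  0.85326514])}
{'time': 0.1, 'qpos': array([ 9.98972664e-01,  2.87111281e-01,  1.57802145e+00,  5.42623232e-06,
        1.27857135e+00, -1.49982128e-01]), 'dq': array([ 0.00163037, -0.00030846, -0.00324061,  0.00083942, -0.00110772,
        0.00139249]), 'joint_efforts': array([ 4.40028061e-04, -4.07298839e+01, -2.93697810e+01, -1.54789850e-04,
        3.43479391e-03,  5.82207562e-06]), 'eef_pos': array([0.276015  , 0.61534959, 0.23006763]), 'tcp_rot': array([ 2.09361001e-01,  9.77837848e-01, -9.86788627e-04, -3.75223706e-04]), 'contact_force': array([-0.63627397,  0.2690277 ,  0.22254437]), 'wrist_torque': array([-0.00214336,  0.04024395, -0.00119627]), 'finger_force': 0.0, 'opening': 1.0014759277284668} 0.0187
```

View pics/top0.png

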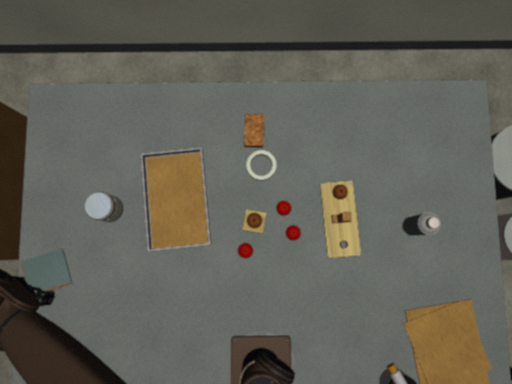

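View pics/side0.png

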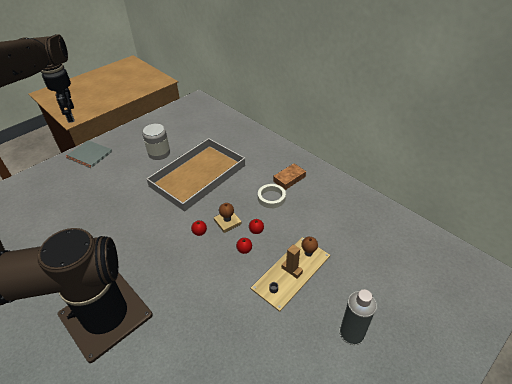

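Top view: the pan is at (177,200). The stand with a brown ball is at (254,220), and the tray is at (341,219) with its ball at (340,192) and the empty seat at (344,244). Ball candidates are brown (254,220) and red (284,208), (293,232) and (246,250). Only the brown one is bare wood on the stand, so I'll confirm it in a crop.

```bash
cat > h.py <<'E'
import numpy as np,cv2
from scipy.spatial.transform import Rotation as R
from plant import readout,cams
C={n:cams.get_calibration(n) for n in("top","side")}
def ray(n,u,v):
    c=C[n];d=np.array([(u-c['cx'])/c['fx'],-(v-c['cy'])/c['fy'],-1.])
    return np.array(c['eye']),R.from_quat(c['rotation']).apply(d)
def plane(n,p,z):
    e,d=ray(n,*p);return e+d*(z-e[2])/d[2]
def tri(pt,ps):
    A=np.zeros((3,3));b=np.zeros(3)
    for n,p in(("top",pt),("side",ps)):
        e,d=ray(n,*p);d=d/np.linalg.norm(d);M=np.eye(3)-np.outer(d,d);A+=M;b+=M@e
    return np.linalg.solve(A,b)
def proj(n,X):
    c=C[n];q=R.from_quat(c['rotation']).inv().apply(np.array(X)-c['eye'])
    return c['cx']+c['fx']*q[0]/-q[2],c['cy']+c['fy']*q[1]/q[2]
def grab(n): return cams.read_camera(n)
def blobs(mask,mn=15):
    cs,_=cv2.findContours(mask.astype(np.uint8),cv2.RETR_EXTERNAL,cv2.CHAIN_APPROX_NONE)
    return [c for c in cs if cv2.contourArea(c)>=mn]
E
python3 - <<'E'
from h import *
for n in("top","side"):
    im=cv2.cvtColor(cv2.imread(f"pics/{n}0.png"),cv2.COLOR_BGR2RGB);hsv=cv2.cvtColor(im,cv2.COLOR_RGB2HSV)
    x0,y0,x1,y1=(225,160,375,270) if n=="top" else (180,180,340,310)
    cv2.imwrite(f"pics/c_{n}.png",cv2.resize(cv2.cvtColor(im,cv2.COLOR_RGB2BGR)[y0:y1,x0:x1],None,fx=4.6,fy=4.6,interpolation=cv2.INTER_CUBIC))
    print(n)
    pts=[(254,220),(340,192),(330,205),(341,217),(344,244),(246,228),(284,208),(180,200)] if n=="top" else [(226,210),(310,244),(285,280),(293,260),(256,226),(220,224)]
    for p in pts: print(p,hsv[p[1],p[0]],im[p[1],p[0]])
E
```

```text
top
(254, 220) [ 11 171  70] [70 41 23]
(340, 192) [ 13 192  93] [93 53 23]
(330, 205) [ 22 111 177] [177 156 100]
(341, 217) [ 15 165  54] [54 36 19]
(344, 244) [173  19 108] [108 100 102]
(246, 228) [ 22 116 167] [167 147  91]
(284, 208) [  3 203 108] [108  30  22]
(180, 200) [ 18 146 147] [147 114  63]
side
(226, 210) [ 12 168 123] [123  75  42]
(310, 244) [ 13 164 126] [126  80  45]
(285, 280) [ 21 101 217] [217 192 131]
(293, 260) [ 15 132  62] [62 46 30]
(256, 226) [  0 211 174] [174  32  30]
(220, 224) [ 21 104 208] [208 182 123]
```

View pics/c_top.png

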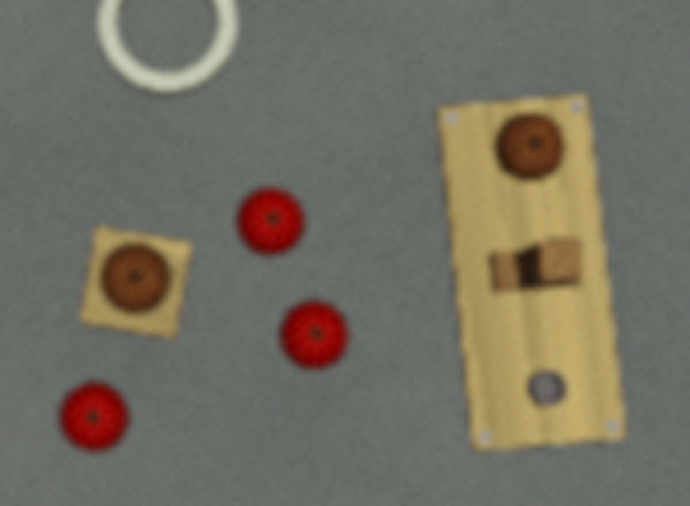

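View pics/c_side.png

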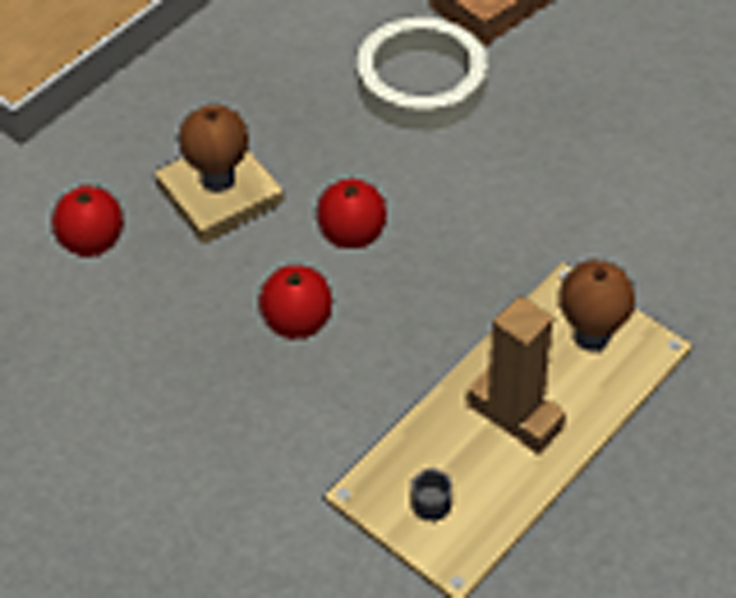

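The crops confirm it: the brown ball at top (254,220) / side (226,210) sits on the stand's pipe, and the three red ones rest on the bench. Now I'll measure.

```bash
cat > meas.py <<'E'
from h import *
def run(top,side):
    H={"top":cv2.cvtColor(top,cv2.COLOR_RGB2HSV),"side":cv2.cvtColor(side,cv2.COLOR_RGB2HSV)}
    out={}
    for n,h in H.items():
        m=(h[...,0]>=5)&(h[...,0]<=17)&(h[...,1]>120)&(h[...,2]<(135 if n=="top" else 170))
        out[n]=[(np.round(cv2.minEnclosingCircle(c)[0],1),round(cv2.minEnclosingCircle(c)[1],1)) for c in blobs(m,60)]
    return H,out
if __name__=="__main__":
    H,o=run(grab("top"),grab("side"))
    for n in o:print(n,[(p.tolist(),r) for p,r in o[n]])
    h=H["top"]
    m=(h[...,0]>17)&(h[...,0]<27)&(h[...,1]>70)&(h[...,2]>110)
    for c in blobs(m,80):
        r=cv2.minAreaRect(cv2.convexHull(c));b=cv2.boxPoints(r)
        z=.009 if r[0][0]>300 else(.018 if r[0][0]>230 else .003)
        P=np.array([plane("top",p,z) for p in b])
        L=[np.linalg.norm(P[i]-P[(i+1)%4]) for i in range(2)]; i=int(np.argmax(L)); e=P[(i+1)%4]-P[i]
        print("rect",np.round(r[0],1),"centre",P.mean(0).round(4),"sides",np.round(L,3),"yaw long",np.degrees(np.arctan2(e[1],e[0])).round(1))
E
python3 meas.py
```

```text
top [([254.0, 220.0], 7.3), ([339.8, 191.3], 7.2), ([3.2, 181.0], 78.1)]
side [([293.5, 263.2], 14.3), ([309.4, 244.3], 8.1), ([226.0, 210.0], 7.3), ([289.5, 176.5], 16.1), ([2.8, 167.8], 10.2), ([194.5, 172.5], 39.9), ([103.6, 93.8], 74.6)]
rect [447.7 346.6] centre [ 0.0589 -0.5995  0.009 ] sides [0.24  0.282] yaw long -168.3
rect [254.  220.9] centre [0.4653 0.0176 0.018 ] sides [0.071 0.071] yaw long -100.6
rect [340.  218.9] centre [ 0.4711 -0.2683  0.009 ] sides [0.113 0.252] yaw long -176.3
rect [176.4 200.2] centre [0.5406 0.2779 0.003 ] sides [0.188 0.307] yaw long -174.4
```

```bash
python3 - <<'E'
from h import *
bl=tri((254,220),(226,210));bs=tri((339.8,191.3),(309.4,244.3));se=tri((343.9,244.1),(273.9,285))
print("loose",bl,plane("top",(254,220),.0607),"side",plane("side",(226,210),.0607))
print("seated",bs,plane("top",(339.8,191.3),.0517),plane("side",(309.4,244.3),.0517))
print("seat_e",se,plane("top",(343.9,244.1),.029),plane("side",(273.9,285),.029))
print("handle", plane("top",(346.7,216.3),.115),plane("side",(293.7,249.7),.115))
for p in((284,208),(293,232),(246,250)):print("red",plane("top",p,.025))
print("tape",plane("top",(261,165),.025)," tin",plane("top",(98,206),.12),"aer",plane("top",(430,223),.19))
t=np.array([.4711,-.2683]);a=np.radians(3.7);u=np.array([np.cos(a),np.sin(a)])
print(t+.085*u,t-.085*u)
E
```

```text
loose [0.4656446  0.01744484 0.06056879] [0.46560411 0.01746561 0.0607    ] side [0.46560437 0.01732628 0.0607    ]
seated [ 0.55672692 -0.26280471  0.05174927] [ 0.55681253 -0.26288186  0.0517    ] [ 0.55666818 -0.26272896  0.0517    ]
seat_e [ 0.38722871 -0.27514974  0.0298976 ] [ 0.38618779 -0.27452532  0.029     ] [ 0.38876099 -0.27547595  0.029     ]
handle [ 0.47072327 -0.26940868  0.115     ] [ 0.46986584 -0.2721809   0.115     ]
red [ 0.5064619  -0.08182027  0.025     ]
red [ 0.42725521 -0.10987287  0.025     ]
red [0.37034876 0.04460282 0.025     ]
tape [ 0.65146056 -0.00755845  0.025     ]  tin [0.50993313 0.4987252  0.12      ] aer [ 0.44351833 -0.49640664  0.19      ]
[ 0.55592283 -0.26281475] [ 0.38627717 -0.27378525]
```

Request:
step_arm(increments=[[[10,-31,0],[0,0,0.03]],[[10,-31,0],[0,0,0.03]],[[10,-31,0],[0,0,0.03]],[[10,-31,0],[0,0,0.03]],[[10,-31,0],[0,0,0.03]],[[10,-31,0],[0,0,0.03]],[[10,-31,0],[0,0,0.03]],[[10,-31,0],[0,0,0.03]]], fingers=0.6)

```text
time: 0.87
eef_pos: [0.3563, 0.3663, 0.2312]
tcp_rot: [0.09, 0.996, -0.0, -0.0]
contact_force: [-0.4, 0.8, 0.3]
opening: 0.802
finger_force: 0.0
```

Request:
step_arm(increments=[[[10,-31,-5],[0,0,0.03]],[[10,-31,-5],[0,0,0.03]],[[10,-31,-5],[0,0,0.03]],[[10,-31,-5],[0,0,0.03]],[[10,-31,-5],[0,0,0.03]],[[10,-31,-5],[0,0,0.03]],[[10,-31,-5],[0,0,0.03]],[[10,-31,-5],[0,0,0.03]]])

```text
time: 1.53
eef_pos: [0.4364, 0.1183, 0.1912]
tcp_rot: [-0.03, 1.0, 0.0, 0.0]
contact_force: [1.3, 0.4, -0.0]
opening: 0.8
finger_force: 0.0
```

Request:
step_arm(increments=[[[10,-31,-5],[0,0,0.009]],[[10,-31,-5],[0,0,0]],[[8,-28,0],[0,0,0]],[[0,0,0],[0,0,0]],[[0,0,0],[0,0,0]]])

```text
time: 1.95
eef_pos: [0.4644, 0.0288, 0.1812]
tcp_rot: [-0.032, 0.999, 0.0, -0.0]
contact_force: [-0.7, 1.3, -0.2]
opening: 0.8
finger_force: 0.0
```

Request:
step_arm(increments=[[[1,-8,-10],[0,0,0]],[[0,-3,-20],[0,0,0]],[[0,0,-25],[0,0,0]],[[0,0,-25],[0,0,0]],[[0,0,-25],[0,0,0]],[[0,0,-20],[0,0,0]],[[0,0,-12],[0,0,0]],[[0,0,-5],[0,0,0]]])

```text
time: 2.62
eef_pos: [0.4628, 0.0202, 0.0364]
tcp_rot: [-0.035, 0.999, 0.001, -0.003]
contact_force: [-0.5, -0.2, -0.4]
opening: 0.802
finger_force: 0.0
```

Request:
step_arm(increments=[[[0,0,0],[0,0,0]],[[0,0,0],[0,0,0]],[[0,0,0],[0,0,0]],[[0,0,0],[0,0,0]],[[0,0,0],[0,0,0]],[[0,0,0],[0,0,0]]], fingers=-0.2, grip_force=25)

```text
time: 3.12
eef_pos: [0.4657, 0.0188, 0.0399]
tcp_rot: [-0.034, 0.999, -0.0, 0.001]
contact_force: [-0.4, -0.1, -1.4]
opening: 0.568
finger_force: 25.9
```

Request:
step_arm(increments=[[[0,0,5],[0,0,0]],[[0,0,10],[0,0,0]],[[0,0,15],[0,0,0]],[[0,0,15],[0,0,0]],[[0,0,15],[0,0,0]],[[0,0,10],[0,0,0]],[[0,0,0],[0,0,0]],[[0,0,0],[0,0,0]]])

```text
time: 3.78
eef_pos: [0.4658, 0.0187, 0.1102]
tcp_rot: [-0.034, 0.999, -0.0, 0.001]
contact_force: [0.1, 0.3, -0.4]
opening: 0.567
finger_force: 26.0
```

```bash
python3 - <<'E'
from h import *
for n in("top","side"):
    im=grab(n);s=readout.get_state();u,v=map(int,proj(n,s['eef_pos']+[0,0,.02]));print(n,u,v)
    c=im[max(v-45,0):v+45,u-60:u+60];cv2.imwrite(f"pics/g_{n}.png",cv2.cvtColor(c,cv2.COLOR_RGB2BGR))
print(s['eef_pos'],s['opening'],s['finger_force'],s['contact_force'])
a,b=cv2.imread("pics/g_top.png"),cv2.imread("pics/g_side.png")
cv2.imwrite("pics/g.png",cv2.resize(np.vstack([a,b]),None,fx=3.3,fy=3.3,interpolation=cv2.INTER_CUBIC))
E
```

```text
top 253 218
side 223 195
[0.46465727 0.01892089 0.10860917] 0.5713578631046944 25.958673655986786 [ 0.95967069 -0.09828264 -0.53641696]
```

View pics/g.png

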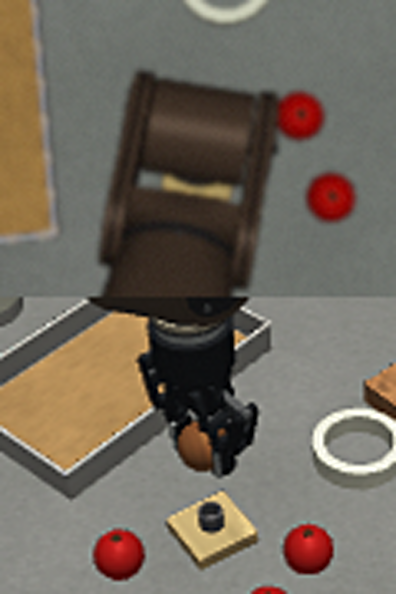

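The ball is held off the stand (side view, between the fingertips), and the stand's pipe is empty. Next I carry it to above the empty seat.

Request:
step_arm(increments=[[[-3,-10,0],[0,0,0]],[[-6,-20,0],[0,0,0]],[[-7,-28,0],[0,0,0]],[[-7,-28,0],[0,0,0]],[[-8,-28,0],[0,0,0]],[[-8,-28,0],[0,0,0]],[[-8,-28,0],[0,0,0]],[[-8,-28,0],[0,0,0]]])

```text
time: 4.55
eef_pos: [0.4088, -0.1805, 0.1084]
tcp_rot: [-0.034, 0.999, 0.0, -0.001]
contact_force: [0.5, -0.3, -0.4]
opening: 0.568
finger_force: 26.0
```

Request:
step_arm(increments=[[[-8,-28,0],[0,0,0]],[[-7,-28,0],[0,0,0]],[[-5,-23,0],[0,0,0]],[[-3,-12,0],[0,0,0]],[[-1,-4,0],[0,0,0]],[[0,0,0],[0,0,0]],[[0,0,0],[0,0,0]],[[0,0,0],[0,0,0]]])

```text
time: 5.22
eef_pos: [0.3863, -0.2728, 0.1089]
tcp_rot: [-0.034, 0.999, 0.001, -0.0]
contact_force: [0.0, -0.5, -0.4]
opening: 0.569
finger_force: 26.0
```

```bash
python3 - <<'E'
from h import *
P=[]
for i in range(5):
    im=grab("side");s=readout.get_state();P.append(s['eef_pos'])
p=np.mean(P,0);print(p,np.std(P,0),s['tcp_rot'],s['contact_force'],s['finger_force'])
u,v=map(int,proj("side",p+[0,0,.0]));
h=cv2.cvtColor(im,cv2.COLOR_RGB2HSV);m=(h[...,0]>=5)&(h[...,0]<=17)&(h[...,1]>120)&(h[...,2]<170)
print([(cv2.minEnclosingCircle(c)) for c in blobs(m,20) if abs(c.mean((0,1))[0]-u)<40], proj("side",p+[0,0,.0215]))
c=im[v-60:v+60,u-60:u+80];cv2.imwrite("pics/s2.png",cv2.resize(cv2.cvtColor(c,cv2.COLOR_RGB2BGR),None,fx=4.5,fy=4.5,interpolation=cv2.INTER_CUBIC));print(u-60,v-60)
E
```

```text
[ 0.38653257 -0.27316894  0.10921143] [4.93207140e-05 2.11745930e-04 1.10208651e-04] [-3.42199693e-02  9.99414325e-01 -1.25853342e-06  3.21083595e-05] [-0.31937838 -0.0238201  -1.23221841] 26.02231800556183
[((296.5, 267.5), 9.617792129516602), ((272.0, 264.5), 9.394247055053711), ((309.3636474609375, 244.36363220214844), 8.095597267150879), ((298.21429443359375, 177.6904754638672), 8.856019020080566)] (np.float64(273.3240307217422), np.float64(264.18179638167317))
213 208
```

View pics/s2.png

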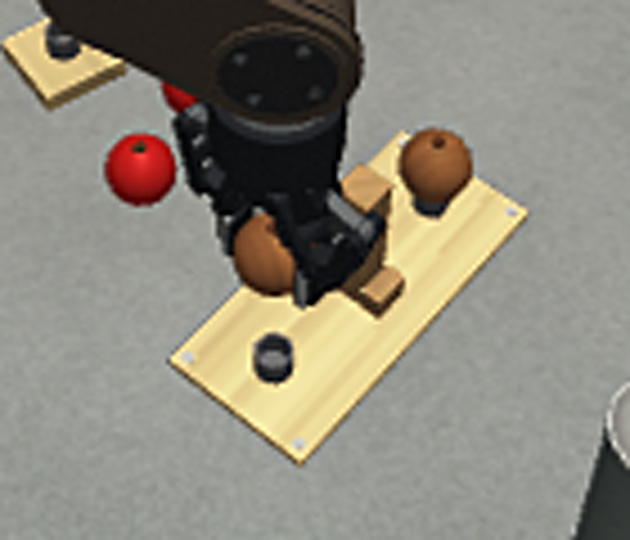

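The ball hangs over the tray's empty seat (seat at about (273,285)), with its centre where expected. I'll lower it.

Request:
step_arm(increments=[[[0,-1,-8],[0,0,0]],[[0,0,-15],[0,0,0]],[[0,0,-18],[0,0,0]],[[0,0,-15],[0,0,0]],[[0,0,-10],[0,0,0]],[[0,0,-6],[0,0,0]],[[0,0,-4],[0,0,0]],[[0,0,0],[0,0,0]]])

```text
time: 6.13
eef_pos: [0.3861, -0.2749, 0.0327]
tcp_rot: [-0.034, 0.999, 0.0, -0.0]
contact_force: [0.4, -0.0, -0.1]
opening: 0.57
finger_force: 26.0
```

Request:
step_arm(increments=[[[0,0,-1],[0,0,0]],[[0,0,-1],[0,0,0]],[[0,0,0],[0,0,0]],[[0,0,0],[0,0,0]],[[0,0,0],[0,0,0]]])

```text
time: 6.55
eef_pos: [0.3865, -0.2754, 0.0318]
tcp_rot: [-0.034, 0.999, -0.0, 0.0]
contact_force: [-0.1, 0.3, -0.7]
opening: 0.571
finger_force: 26.0
```

```bash
python3 - <<'E'
from h import *
P=[]
for i in range(4):
    im=grab("side");s=readout.get_state();P.append(np.r_[s['eef_pos'],s['contact_force']])
p=np.mean(P,0);print(p.round(4))
u,v=map(int,proj("side",p[:3]))
c=im[v-55:v+45,u-60:u+80];cv2.imwrite("pics/s3.png",cv2.resize(cv2.cvtColor(c,cv2.COLOR_RGB2BGR),None,fx=5,fy=5,interpolation=cv2.INTER_CUBIC));print(u-60,v-55)
E
```

```text
[ 0.3864 -0.2753  0.0316  0.087  -0.3193 -0.3047]
213 229
```

View pics/s3.png

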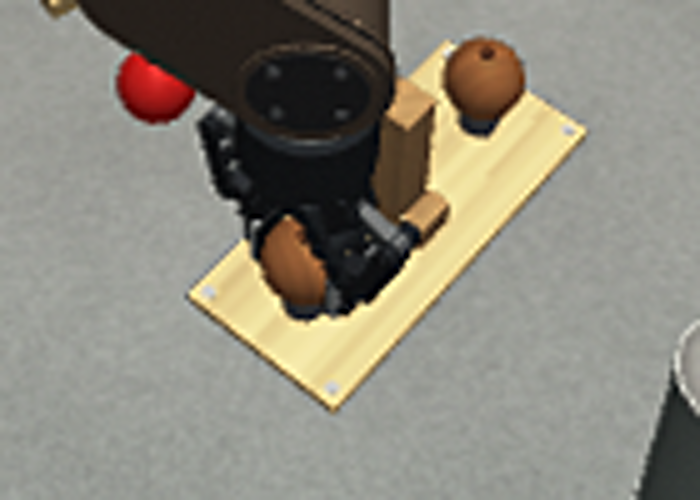

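The ball sits just above the pipe mouth, about (274,290). I'll nudge it down to contact.

Request:
step_arm(increments=[[[0.3,0.8,-0.7],[0,0,0]],[[0,0,-0.7],[0,0,0]],[[0,0,0],[0,0,0]],[[0,0,0],[0,0,0]],[[0,0,0],[0,0,0]]])

```text
time: 7.17
eef_pos: [0.3868, -0.2746, 0.0304]
tcp_rot: [-0.034, 0.999, -0.0, 0.0]
contact_force: [-0.5, 1.6, 4.4]
opening: 0.568
finger_force: 26.3
```

Request:
step_arm(increments=[[[0,0,-0.6],[0,0,0]],[[0,0,0],[0,0,0]],[[0,0,0],[0,0,0]],[[0,0,0],[0,0,0]]])

```text
time: 7.5
eef_pos: [0.3869, -0.2747, 0.0302]
tcp_rot: [-0.034, 0.999, -0.0, 0.0]
contact_force: [-2.0, 2.2, 7.9]
opening: 0.568
finger_force: 26.6
```

Request:
step_arm(increments=[[[0,0,0],[0,0,0]],[[0,0,0],[0,0,0]],[[0,0,0],[0,0,0]],[[0,0,0],[0,0,0]]], fingers=0.25, grip_force=20)

```text
time: 7.83
eef_pos: [0.3864, -0.274, 0.0288]
tcp_rot: [-0.034, 0.999, 0.0, -0.0]
contact_force: [-0.3, -0.1, -0.4]
opening: 0.627
finger_force: 0.0
```

Request:
step_arm(increments=[[[0,0,0],[0,0,0]],[[0,0,0],[0,0,0]],[[0,0,0],[0,0,0]],[[0,0,0],[0,0,0]],[[0,0,0],[0,0,0]]], fingers=0.7)

```text
time: 8.25
eef_pos: [0.3866, -0.2743, 0.0293]
tcp_rot: [-0.034, 0.999, 0.0, -0.0]
contact_force: [-0.0, -0.9, 0.6]
opening: 0.85
finger_force: 0.0
```

Request:
step_arm(increments=[[[0,0,5],[0,0,0]],[[0,0,15],[0,0,0]],[[0,0,20],[0,0,0]],[[0,0,25],[0,0,0]],[[0,0,25],[0,0,0]],[[0,0,25],[0,0,0]],[[0,0,25],[0,0,0]],[[0,0,10],[0,0,0]]])

```text
time: 8.92
eef_pos: [0.388, -0.2758, 0.1837]
tcp_rot: [-0.034, 0.999, -0.003, 0.002]
contact_force: [0.2, -0.1, 1.3]
opening: 0.85
finger_force: 0.0
```

```bash
python3 - <<'E'
from meas import *
im=grab("side");s=readout.get_state();print(s['eef_pos'],s['contact_force'])
cv2.imwrite("pics/s4.png",cv2.resize(cv2.cvtColor(im,cv2.COLOR_RGB2BGR)[180:320,200:380],None,fx=4,fy=4,interpolation=cv2.INTER_CUBIC))
H,o=run(grab("top"),im);print([(p.tolist(),r,plane("side",p,.0517).round(4)) for p,r in o["side"]])
E
```

```text
[ 0.3883741  -0.27615134  0.18428363] [ 0.91095984 -0.81857511  0.12441484]
[([273.5, 280.9], 9.0, array([ 0.387 , -0.2751,  0.0517])), ([294.8, 263.8], 13.4, array([ 0.4722, -0.2788,  0.0517])), ([309.5, 244.5], 8.3, array([ 0.5563, -0.2634,  0.0517])), ([2.8, 167.8], 10.2, array([0.0146, 0.7893, 0.0517])), ([159.7, 90.5], 19.8, array([0.7599, 0.844 , 0.0517]))]
```

View pics/s4.png

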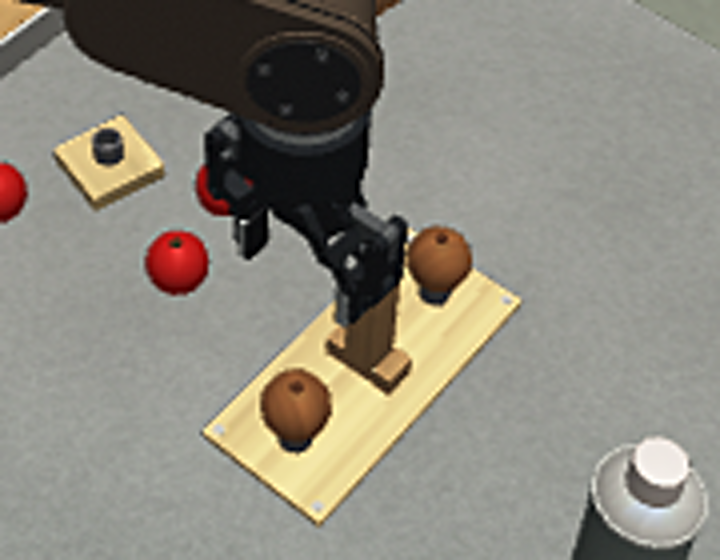

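Both brown balls sit on their seats, side (273,281) and (309,244), with the gripper clear. Now the handle.

Request:
step_arm(increments=[[[10,0,0],[0,0,0]],[[20,1,0],[0,0,0]],[[25,2,0],[0,0,0]],[[20,2,0],[0,0,0]],[[10,0,0],[0,0,0]],[[0,0,0],[0,0,0]],[[0,0,0],[0,0,0]],[[0,0,0],[0,0,0]]])

```text
time: 9.68
eef_pos: [0.4706, -0.269, 0.1781]
tcp_rot: [-0.034, 0.999, 0.001, -0.001]
contact_force: [0.7, 0.2, 0.1]
opening: 0.851
finger_force: 0.0
```

Request:
step_arm(increments=[[[0,0,-10],[0,0,0]],[[0,0,-20],[0,0,0]],[[0,0,-25],[0,0,0]],[[0,0,-25],[0,0,0]],[[0,0,-18],[0,0,0]],[[0,0,-10],[0,0,0]],[[0,0,0],[0,0,0]],[[0,0,0],[0,0,0]]])

```text
time: 10.35
eef_pos: [0.4712, -0.2694, 0.0711]
tcp_rot: [-0.033, 0.999, 0.0, -0.0]
contact_force: [-0.5, 0.2, 0.6]
opening: 0.845
finger_force: 0.0
```

```bash
python3 - <<'E'
from meas import *
P=[]
for i in range(4):
    im=grab("side");s=readout.get_state();P.append(np.r_[s['eef_pos'],s['contact_force'],s['tcp_rot']])
print(np.mean(P,0).round(4))
cv2.imwrite("pics/s5.png",cv2.resize(cv2.cvtColor(im,cv2.COLOR_RGB2BGR)[180:320,200:380],None,fx=4,fy=4,interpolation=cv2.INTER_CUBIC))
E
```

```text
[ 4.723e-01 -2.702e-01  7.280e-02 -1.738e-01  2.163e-01  1.872e-01
 -3.350e-02  9.994e-01 -9.000e-04  1.000e-03]
```

View pics/s5.png

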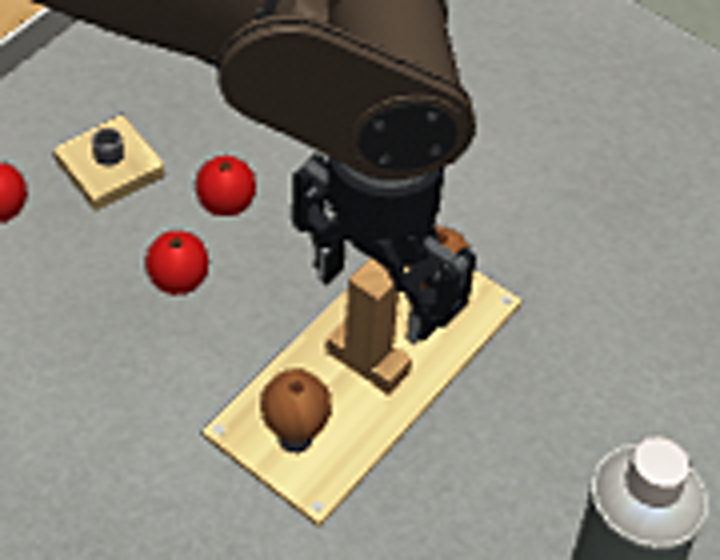

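The handle, about (293,255) in the full side image, stands between the open fingers and both balls are in place. I'll close gently, then raise the grip.

Request:
step_arm(increments=[[[0,0,-2],[0,0,0]],[[0,0,0],[0,0,0]],[[0,0,0],[0,0,0]],[[0,0,0],[0,0,0]]], fingers=0, grip_force=20)

```text
time: 10.88
eef_pos: [0.4717, -0.2694, 0.0695]
tcp_rot: [-0.034, 0.999, -0.0, 0.0]
contact_force: [-0.3, -0.1, 0.5]
opening: 0.497
finger_force: 0.0
```

Request:
step_arm(increments=[[[0,0,0],[0,0,0]],[[0,0,0],[0,0,0]],[[0,0,0],[0,0,0]],[[0,0,0],[0,0,0]],[[0,0,0],[0,0,0]],[[0,0,0],[0,0,0]],[[0,0,0],[0,0,0]],[[0,0,0],[0,0,0]]], fingers=-0.6)

```text
time: 11.55
eef_pos: [0.4717, -0.2694, 0.0695]
tcp_rot: [-0.034, 0.999, -0.0, 0.0]
contact_force: [-0.4, 1.0, 2.8]
opening: 0.324
finger_force: 20.9
```

Request:
step_arm(increments=[[[0,0,0],[0,0,0]],[[0,0,0],[0,0,0]],[[0,0,0],[0,0,0]],[[0,0,0],[0,0,0]]], grip_force=80)

```text
time: 11.88
eef_pos: [0.4719, -0.2696, 0.0696]
tcp_rot: [-0.034, 0.999, -0.0, 0.0]
contact_force: [0.4, -1.3, 2.4]
opening: 0.316
finger_force: 79.4
```

```bash
python3 - <<'E'
from meas import *
H,o=run(grab("top"),grab("side"));print([(p.tolist(),r,plane("side",p,.0517).round(4)) for p,r in o["side"]])
s=readout.get_state();print(s)
E
```

```text
[([273.6, 280.8], 8.9, array([ 0.3874, -0.2751,  0.0517])), ([292.0, 264.0], 13.9, array([ 0.4659, -0.2736,  0.0517])), ([2.8, 167.8], 10.2, array([0.0146, 0.7893, 0.0517])), ([168.4, 90.0], 12.4, array([0.792 , 0.8175, 0.0517]))]
{'time': 11.9833, 'qpos': array([-7.05869156e-01,  1.93307618e-01,  2.01243041e+00,  4.11461241e-06,
        9.34998432e-01, -2.34378040e+00]), 'dq': array([ 0.0003302 , -0.00096578,  0.00113029, -0.00028537, -0.00040607,
        0.00118496]), 'joint_efforts': array([ 3.70009930e-02, -3.07017267e+01, -2.27771616e+01, -9.21910582e-02,
        7.22077210e-02,  7.66872196e-03]), 'eef_pos': array([ 0.47186972, -0.26962682,  0.06959641]), 'tcp_rot': array([-3.35499371e-02,  9.99436951e-01, -2.87255513e-04,  3.17417016e-04]), 'contact_force': array([ 1.11651827, -0.54106283,  2.04583065]), 'wrist_torque': array([ 0.12631279, -0.08284962,  0.03531523]), 'finger_force': 79.42637801170349, 'opening': 0.317436181791957}
```

Request:
step_arm(increments=[[[0,0,2],[0,0,0]],[[0,0,4],[0,0,0]],[[0,0,5],[0,0,0]],[[0,0,4],[0,0,0]],[[0,0,3],[0,0,0]],[[0,0,2],[0,0,0]],[[0,0,0],[0,0,0]],[[0,0,0],[0,0,0]]])

```text
time: 12.65
eef_pos: [0.4716, -0.2694, 0.0895]
tcp_rot: [-0.034, 0.999, -0.0, 0.0]
contact_force: [0.2, 0.3, -3.6]
opening: 0.315
finger_force: 78.9
```

```bash
python3 - <<'E'
from meas import *
im=grab("side");H,o=run(grab("top"),im);print([(p.tolist(),r,plane("side",p,.0717).round(4)) for p,r in o["side"]])
s=readout.get_state();print(s['eef_pos'],s['tcp_rot'],s['contact_force'],s['wrist_torque'])
cv2.imwrite("pics/s6.png",cv2.resize(cv2.cvtColor(im,cv2.COLOR_RGB2BGR)[180:320,200:380],None,fx=4,fy=4,interpolation=cv2.INTER_CUBIC))
E
```

```text
[([273.5, 276.9], 9.1, array([ 0.3868, -0.2748,  0.0717])), ([292.5, 260.0], 14.7, array([ 0.4661, -0.274 ,  0.0717])), ([2.8, 167.8], 10.2, array([0.0132, 0.7577, 0.0717])), ([168.4, 90.0], 12.4, array([0.7739, 0.7853, 0.0717]))]
[ 0.47145837 -0.26922615  0.08911336] [-3.36115231e-02  9.99434951e-01  1.31399120e-04 -1.62722081e-04] [-0.50222977  0.48563791 -3.88710588] [ 0.00111852  0.045781   -0.02267982]
```

View pics/s6.png

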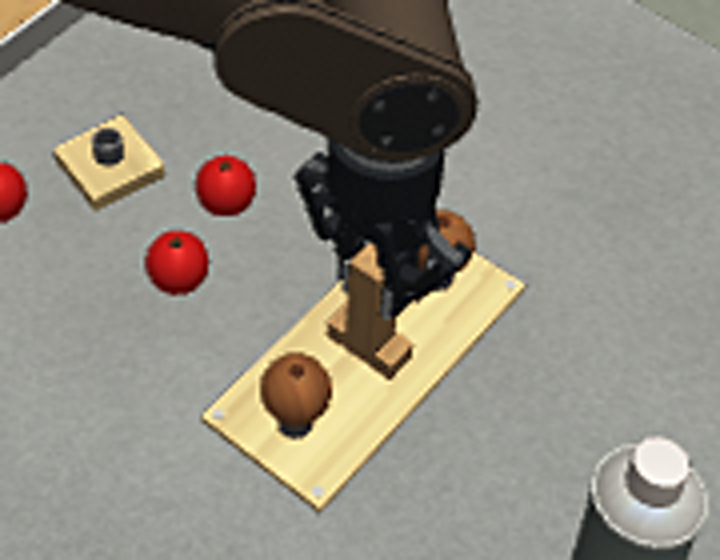

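The tray is off the bench and level, with both balls seated at about (274,277) and (312,241). I lift it further and carry it smoothly.

Request:
step_arm(increments=[[[0,0,3],[0,0,0]],[[0,0,6],[0,0,0]],[[0,0,9],[0,0,0]],[[0,0,12],[0,0,0]],[[0,0,15],[0,0,0]],[[0,0,15],[0,0,0]],[[0,0,15],[0,0,0]],[[0,0,15],[0,0,0]]])

```text
time: 13.42
eef_pos: [0.4719, -0.2696, 0.1817]
tcp_rot: [-0.034, 0.999, -0.001, 0.001]
contact_force: [-0.9, -0.2, -3.4]
opening: 0.319
finger_force: 79.0
```

Request:
step_arm(increments=[[[0,0,12],[0,0,0]],[[0,0,9],[0,0,0]],[[0,0,6],[0,0,0]],[[0,0,3],[0,0,0]],[[0,0,0],[0,0,0]],[[0,0,0],[0,0,0]],[[0,0,0],[0,0,0]],[[0,0,0],[0,0,0]]])

```text
time: 14.08
eef_pos: [0.4712, -0.269, 0.2082]
tcp_rot: [-0.034, 0.999, 0.001, -0.001]
contact_force: [-1.0, 0.1, -3.6]
opening: 0.32
finger_force: 78.9
```

```bash
python3 - <<'E'
from meas import *
H,o=run(grab("top"),grab("side"));s=readout.get_state();z=s['eef_pos'][2]-.0695
print([(p.tolist(),r,plane("side",p,z+.0517).round(4)) for p,r in o["side"]])
print(s['eef_pos'],s['tcp_rot'],s['contact_force'],s['opening'],[proj("side",[.5563,-.263,z+.0517])])
E
```

```text
[([274.2, 250.9], 9.7, array([ 0.3865, -0.275 ,  0.1908])), ([294.5, 233.0], 16.6, array([ 0.4669, -0.2723,  0.1908])), ([2.8, 167.8], 10.2, array([0.0052, 0.5698, 0.1908]))]
[ 0.47135282 -0.26914682  0.20856321] [-3.36182517e-02  9.99434519e-01  4.44606080e-04 -5.08500966e-04] [ 0.26347215 -1.00215488 -3.00512335] 0.3146549893588047 [(np.float64(313.4720864125735), np.float64(213.4952652899038))]
```

Request:
step_arm(increments=[[[0.5,4,0],[0,0,0]],[[1,8,0],[0,0,0]],[[1.5,12,0],[0,0,0]],[[2,16,0],[0,0,0]],[[2.5,20,0],[0,0,0]],[[2.5,20,0],[0,0,0]],[[2.5,20,0],[0,0,0]],[[2.5,20,0],[0,0,0]]])

```text
time: 14.85
eef_pos: [0.4865, -0.1472, 0.2093]
tcp_rot: [-0.034, 0.999, 0.0, 0.0]
contact_force: [-0.1, -0.5, -3.0]
opening: 0.318
finger_force: 79.0
```

Request:
step_arm(increments=[[[2.5,20,0],[0,0,0]],[[2.5,20,0],[0,0,0]],[[2.5,20,0],[0,0,0]],[[2.5,20,0],[0,0,0]],[[2.5,20,0],[0,0,0]],[[2.5,20,0],[0,0,0]],[[2.5,20,0],[0,0,0]],[[2.5,20,0],[0,0,0]]])

```text
time: 15.52
eef_pos: [0.5061, 0.0128, 0.2094]
tcp_rot: [-0.034, 0.999, 0.0, 0.0]
contact_force: [-0.0, -0.3, -3.4]
opening: 0.316
finger_force: 79.0
```

Request:
step_arm(increments=[[[2.5,20,0],[0,0,0]],[[2.5,20,0],[0,0,0]],[[2.5,20,0],[0,0,0]],[[2.5,20,0],[0,0,0]],[[2.5,20,0],[0,0,0]],[[2.5,20,0],[0,0,0]],[[2.5,20,0],[0,0,0]],[[2.5,20,0],[0,0,0]]])

```text
time: 16.18
eef_pos: [0.5258, 0.1727, 0.2094]
tcp_rot: [-0.034, 0.999, 0.0, -0.0]
contact_force: [-0.5, 1.3, -2.9]
opening: 0.316
finger_force: 79.1
```

Request:
step_arm(increments=[[[2.5,20,0],[0,0,0.01]],[[2.5,20,0],[0,0,0.01]],[[2.5,20,0],[0,0,0.01]],[[2,16,0],[0,0,0]],[[1.5,12,0],[0,0,0]],[[1,8,0],[0,0,0]],[[0.5,4,0],[0,0,0]],[[0,0,0],[0,0,0]]])

```text
time: 16.85
eef_pos: [0.5388, 0.2713, 0.2092]
tcp_rot: [-0.049, 0.999, -0.0, -0.0]
contact_force: [-0.3, -0.6, -3.8]
opening: 0.318
finger_force: 79.1
```

Request:
step_arm(increments=[[[0,0,0],[0,0,0]],[[0,0,0],[0,0,0]],[[0,0,0],[0,0,0]],[[0,0,0],[0,0,0]],[[0,0,0],[0,0,0]],[[0,0,0],[0,0,0]],[[0,0,0],[0,0,0]],[[0,0,0],[0,0,0]]])

```text
time: 17.52
eef_pos: [0.5391, 0.2706, 0.2093]
tcp_rot: [-0.049, 0.999, -0.0, -0.0]
contact_force: [-0.0, 0.7, -3.2]
opening: 0.321
finger_force: 79.0
```

```bash
python3 - <<'E'
from meas import *
H,o=run(grab("top"),grab("side"));s=readout.get_state();z=s['eef_pos'][2]-.0695
for n in o:print(n,[(p.tolist(),r,plane(n,p,z+.0517).round(4)) for p,r in o[n]])
print(s['eef_pos'],s['tcp_rot'],s['contact_force'],s['finger_force'],s['dq'])
h=H["top"];m=(h[...,0]>17)&(h[...,0]<27)&(h[...,1]>70)&(h[...,2]>110)
for c in blobs(m,80):print(cv2.minAreaRect(c))
E
```

```text
top [([8.0, 181.0], 77.4, array([0.5796, 0.7415, 0.1915]))]
side [([289.5, 176.5], 16.1, array([ 0.6224, -0.1134,  0.1915])), ([173.5, 147.5], 7.4, array([0.4558, 0.2616, 0.1915])), ([190.0, 135.5], 15.7, array([0.5365, 0.2765, 0.1915])), ([209.1, 124.7], 6.7, array([0.6251, 0.2798, 0.1915])), ([102.0, 98.0], 71.0, array([0.4424, 0.7331, 0.1915]))]
[0.53910505 0.27062906 0.20933532] [-4.85798268e-02  9.98819303e-01 -4.59726549e-06  6.06632445e-06] [ 0.03176246 -0.03500108 -3.28041954] 79.091055393219 [ 2.58669385e-03  6.05768796e-04 -3.17173295e-05 -1.10383447e-03
 -6.55362712e-04  2.53854575e-03]
((447.4528503417969, 346.5848693847656), (92.8557357788086, 73.07581329345703), 74.05460357666016)
((253.51351928710938, 220.91891479492188), (21.371868133544922, 21.371868133544922), 9.462321281433105)
((186.13754272460938, 198.22119140625), (91.96015930175781, 36.94789505004883), 82.56858825683594)
```

```bash
python3 -c "
from plant import sign_off
print(sign_off())"
```

```text
the job is handed in; nothing more can be done
None
```

I handed the job in with the gripper holding the tray level and steady over the pan. Both balls are on their seats, the tray's underside is about 140 mm above the bench, and its middle is about 7 mm off the pan's centre; no verdict came back.

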